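# Line up the moulds and hold the tundish over them

## Task

Get ready for a pour: nudge the three graphite moulds into a straight, evenly spaced row, square against the lip of the steel plate, at the same spacing as the three spouts of the tundish (80 mm between centres). Then pick the tundish off its stand by its carrying bar, take it over the splash guard without touching the guard, and hold it level so that each spout hovers about 1 cm above the pour hole of its own mould, never touching the moulds. Finish while still holding it there, and leave the other things on the bench where they are.

Things in the scene. Friction and masses are not known exactly. Their poses are not given: they have to be found in the camera images.
- plate: fixed steel plate 170 (x) x 300 (y) x 8 thick (mm), with a lip 12 thick along its far (+x) long edge, standing 15 above the plate's top. Origin: centre of the underside, on the bench; z up, y along the lip, x towards it. The lip's inner face lies at x = +73, so a mould squarely against it has its origin at x = +45, z = +8 mm
- mould_left: graphite mould, a dark block 56 x 46 x 45 high (mm; x, y, z), with a round pour hole, 30 wide and deep, in the middle of its top; about 0.2 kg, loose on the plate. Origin: centre of its underside; z up; its x starts within 0.3 rad of the plate's x. The one at the left end (greatest y along the plate)
- mould_mid: graphite mould, a dark block 56 x 46 x 45 high (mm; x, y, z), with a round pour hole, 30 wide and deep, in the middle of its top; about 0.2 kg, loose on the plate. Origin: centre of its underside; z up; its x starts within 0.3 rad of the plate's x. The middle one
- mould_right: graphite mould, a dark block 56 x 46 x 45 high (mm; x, y, z), with a round pour hole, 30 wide and deep, in the middle of its top; about 0.2 kg, loose on the plate. Origin: centre of its underside; z up; its x starts within 0.3 rad of the plate's x. The one at the right end (least y along the plate)
- tundish: steel trough 60 (x) x 210 (y) x 30 high (mm), 3 spouts below, 20 long, 80 apart along y. Origin: centre of the trough's flat underside, 20 above the spout tips; z up. Wooden carrying bar over the middle, along y: 14 wide (x), 100 long, 20 high, centre at z = +80, on posts at y = +-45. About 0.6 kg, balanced at its middle. Usable either way round. Starts on the stand, spouts between its rails
- spout_a (a point): lower tip of the tundish's +y end spout (14 mm diameter): at (0, 80, -20) mm in the tundish's frame
- spout_b (a point): lower tip of the tundish's middle spout (14 mm diameter): at (0, 0, -20) mm in the tundish's frame
- spout_c (a point): lower tip of the tundish's -y end spout (14 mm diameter): at (0, -80, -20) mm in the tundish's frame
- stand: fixed wooden stand with two rails along its y axis, tops 45 mm above the bench; footprint 90 (x) x 240 (y) mm, right of the guard. Origin: centre of the underside; the tundish sits on it with its origin at z = 45 mm above the bench
- guard: fixed upright steel splash guard, a thin sheet 300 mm long (along its x) and 124 mm high in all, 8 mm thick at the top, feet 50 mm wide, between the stand and the plate. Origin: centre of its foot; z up
- brush: bystander, leave it alone: hand brush lying near the robot
- hammer: bystander, leave it alone: hammer lying at the far right
- collar: bystander, leave it alone: steel ring, 60 outside diameter, 20 high, lying between the guard and the plate (mm)
- can: bystander, leave it alone: plain aluminium can, 68 diameter, 110 high, standing beyond the plate (mm)
- crucible: bystander, leave it alone: clay cup, 80 diameter, 85 high, standing at the far left (mm)
- ingot_1: bystander, leave it alone: aluminium bar 100 x 35 x 25, lying left of the plate, nearer the robot (mm)
- ingot_2: bystander, leave it alone: aluminium bar 100 x 35 x 25, lying left of the plate, further from the robot (mm)
Not all that is in view belongs to the job. Leave any yellow look-alike of the tundish alone.

How it is judged (in metres and radians):
On the way, in this order (a step that is already met when the one before it is completed fails the run):
1. the three moulds stand in an even row square against the lip, let go (x of mould_left in the frame of plate between 0.039 and 0.049 m and z of mould_left in the frame of plate between 0.004 and 0.012 m and y of mould_left in the frame of plate between -0.15 and 0.15 m and angle between the x axis of each of mould_left, mould_mid, mould_right and the x axis of plate, either way round below 0.12 rad and angle between each of mould_left, mould_mid, mould_right's own z axis and vertical below 0.08 rad and linear speed of each of mould_left, mould_mid, mould_right below 0.02 m/s and contact force between each of mould_left, mould_mid, mould_right and the fingers below 0.5 N and x of mould_mid in the frame of plate between 0.039 and 0.049 m and z of mould_mid in the frame of plate between 0.004 and 0.012 m and y of mould_mid in the frame of plate between -0.15 and 0.15 m and x of mould_right in the frame of plate between 0.039 and 0.049 m and z of mould_right in the frame of plate between 0.004 and 0.012 m and y of mould_right in the frame of plate between -0.15 and 0.15 m and horizontal distance between mould_left and mould_mid between 0.073 and 0.087 m and horizontal distance between mould_mid and mould_right between 0.073 and 0.087 m), for 0.2 s.
2. the tundish is held above the splash guard (contact force between tundish and the fingers above 1 N and y of tundish in the frame of guard between -0.07 and 0.07 m and x of tundish in the frame of guard between -0.22 and 0.22 m and height (world z) of each of spout_a, spout_b, spout_c above 0.124 m), for 0.04 s.
At the end, for the whole second after the job is handed in: Moulds let go, within 6 mm of the lip, square within 0.12 rad, 73-87 mm between centres; the held tundish level within 0.08 rad, still, each spout within 9 mm sideways of its mould's hole centre and 3-18 mm above its top, touching no mould, plate, guard or stand (all of step 1 and ((horizontal distance between spout_a and mould_left below 0.009 m and z of spout_a in the frame of mould_left between 0.048 and 0.063 m and horizontal distance between spout_b and mould_mid below 0.009 m and z of spout_b in the frame of mould_mid between 0.048 and 0.063 m and horizontal distance between spout_c and mould_right below 0.009 m and z of spout_c in the frame of mould_right between 0.048 and 0.063 m) or (horizontal distance between spout_c and mould_left below 0.009 m and z of spout_c in the frame of mould_left between 0.048 and 0.063 m and horizontal distance between spout_b and mould_mid below 0.009 m and z of spout_b in the frame of mould_mid between 0.048 and 0.063 m and horizontal distance between spout_a and mould_right below 0.009 m and z of spout_a in the frame of mould_right between 0.048 and 0.063 m)) and angle between tundish's own z axis and vertical below 0.08 rad and linear speed of tundish below 0.02 m/s and contact force between tundish and the fingers above 1 N and contact force between tundish and mould_left below 0.3 N and contact force between tundish and mould_mid below 0.3 N and contact force between tundish and mould_right below 0.3 N and contact force between tundish and plate below 0.3 N and contact force between tundish and guard below 0.3 N and contact force between tundish and stand below 0.3 N); the arm keeps its last pose, push and grip.
It fails at once if the tundish touches a mould (contact force between tundish and mould_left above 1 N or contact force between tundish and mould_mid above 1 N or contact force between tundish and mould_right above 1 N).
It fails at once if the tundish touches the splash guard (contact force between tundish and guard above 1 N).
It fails at once if another thing on the bench is disturbed (moved more than 25 mm) (distance of any of brush, hammer, collar, can, crucible, ingot_1, ingot_2 from where it was at the start of the episode above 0.025 m).
It also fails if it takes over 72 s, if anything falls off the work surface, if the arm or the gripper's body presses on something with over 40 N, if the wrist force passes 120 N, or if a joint passes its speed limit or range.

## Robot

A 7-joint arm with a two-finger parallel gripper is mounted at the origin on the work surface. World frame = base frame: x ahead of the robot, y to its left, z up, the work surface at z = 0. Lengths are in mm, angles in rad, forces in N, time in s.
With the tool pointing down it reaches from about 400 to 900 mm from the base axis. Payload 5.6 kg.
Tool frame: the origin (TCP) lies midway between the tips of the shut fingers; the grasp point (between the pads) lies 19 mm behind it; x points along the fingers, y is the direction in which the jaws open and shut, and the axes are right-handed (so a half turn about x gives the same grasp; the last joint's range is limited). The gripper opens to 92 mm and grips with 3 to 60 N. Pads are 20 mm wide; open, the fingers measure 128 mm over their backs; the gripper's body (75 mm by 189 mm) begins 69 mm behind the grasp point.
Start: joints at [1.148, 0.468, -0.012, 1.603, 0.006, 1.071, -0.056], TCP at [240.938, -603.704, 214.592] pointing down, gripper open.
Joint ranges: [-2.53, 2.53], [-0.31, 2.02], [-1.57, 1.55], [0.28, 2.44], [-1.29, 4.43], [0.15, 1.84], [-2.92, 2.92]. Speed limits (rad/s): [2.57, 2.57, 3.14, 3.14, 3.14, 3.14, 3.14].

## Interface

Orientations are given as a rotation vector (axis times angle).
In Python, from cell import robot, grip, kin, viewer gives the robot as it stands. Calls block until the motion is done:
- robot.movep(position, orientation): joint-space move of the TCP to a pose.
- robot.servo_line(position, feed=150, rotation=None): straight line of the TCP; rotation=None keeps the orientation; feed is the mean speed in mm/s.
- robot.goto_joints(angles): joint-space move.
- grip(opening, newtons=None): opening from 0.0 (shut) to 1.0 (fully open); newtons is the grip in N (None keeps the last); returns when the fingers have stopped.
- robot.hold(seconds).
- kin.ik(position, orientation): joint angles nearest the present ones, or None.
- robot.observe(): the state.
- viewer.read_camera(name): name is "scene" or "top" or "wrist"; returns the picture (420x560x3 uint8, red, green, blue); there is no depth.
- viewer.camera_info(name): a dict with "camera_matrix" (3x3 intrinsics, pixels), "R" (3x3) and "t" (3): a world point X has camera coordinates R X + t. Camera axes: x right, y down, z forward; pixel columns grow to the right and rows downward; lengths in mm; the calibration is good to about 2 mm. A picture is of the moment at which its call begins: read the wrist's pose just before it. camera_info takes no time and is no camera call; for the wrist camera it gives the pose at the moment of the call.
A pose or a line that the arm cannot do raises robot.IKError and nothing moves.
- robot.job_done(): hands the job in, once; it reports no verdict.
Trained networks look in the newest picture that a camera, given by its name, has taken for a name from the list of things; names that differ only in an ending like _2 or _b are one class to them, and where a whole thing is asked for, a point or a joint stands for the part that bears it (a point fixed in the world has none). Each returns a list of dicts, best first, with "confidence" (0 to 1); they miss things now and then, are a little off and sometimes report something else, mostly with a low value. They report only what shows in the picture. A call takes as long as a camera call. They do not tell look-alikes from the thing itself.
- viewer.silhouettes(name, camera): "mask" (420x560 bool, what is visible of it).
- viewer.pinpoint(name, camera): "at" ([x, y, z] in mm, in the coordinates of the camera as it stood for that picture, good to about 4 mm: a listed point, or the origin of a listed thing).
The state is a dict: "t": time; "joints": joint angles; "joint_velocities": joint speeds; "joint_torque": joint torques, N m; "tcp_pos": TCP position; "tcp_rot": TCP orientation; "contact_force": force on the tool from outside, world axes, zero at the start; "wrist_torque": the same for the moment, N m; "grip_width": opening from 0.0 (shut) to 1.0 (fully open).
Only numpy, scipy, OpenCV 4.12 (cv2) and the standard library are available. Lean on these libraries where they do the work, as an engineer would, in place of code of your own. Each camera call takes 0.05 s, during which the arm holds its last target.

## Working session

There is one attempt and no reset: what is moved stays moved. The work goes in short steps, each a Python script; the robot and the scene stay as the last script left them, time stands still between calls to the robot, and variables do not carry over. Pictures are saved under pics/ and viewed, and the job is handed in when it is done.

```bash
ls; mkdir -p pics; python3 - <<'E'
from cell import robot, grip, kin, viewer
import cv2
for n in ("scene","top","wrist"):
    im=viewer.read_camera(n); cv2.imwrite(f"pics/a_{n}.png",im[:,:,::-1])
    ci=viewer.camera_info(n); print(n,ci)
o=robot.observe(); print(o["t"],o["tcp_pos"],o["tcp_rot"])
E
```

```text
pics
scene {'camera_matrix': array([[384.78447147,   0.        , 286.16189761],
       [  0.        , 384.78447147, 216.40350373],
       [  0.        ,   0.        ,   1.        ]]), 'R': array([[ 0.16491409,  0.98630704, -0.00133043],
       [ 0.75354124, -0.12686491, -0.64504333],
       [-0.63637956,  0.1053742 , -0.76414484]]), 't': array([ -73.95557328, -353.36841831, 1494.56034644])}
top {'camera_matrix': array([[504.73672562,   0.        , 282.95935815],
       [  0.        , 504.73672562, 206.65434861],
       [  0.        ,   0.        ,   1.        ]]), 'R': array([[ 0.01432494, -0.99986162, -0.00845746],
       [-0.98399397, -0.01259404, -0.17775616],
       [ 0.17762505,  0.01086844, -0.98403822]]), 't': array([  15.89235358,  511.57510505, 1402.6165073 ])}
wrist {'camera_matrix': array([[332.51654443,   0.        , 277.72395092],
       [  0.        , 332.51654443, 205.64390569],
       [  0.        ,   0.        ,   1.        ]]), 'R': array([[ 0.37169362, -0.92835391, -0.00169324],
       [-0.88836991, -0.3562132 ,  0.28967407],
       [-0.26952322, -0.10616578, -0.95712385]]), 't': array([-649.70993062,  -33.87045542,  392.62947528])}
0.15 [ 240.75813524 -603.29570601  213.86111655] [ 2.01382567  0.38840419 -2.01456135]
```

View pics/a_scene.png

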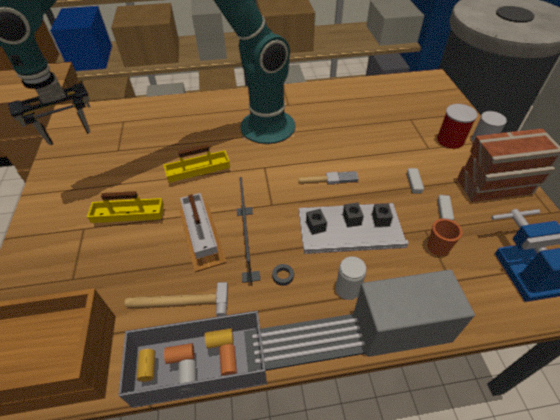

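View pics/a_top.png

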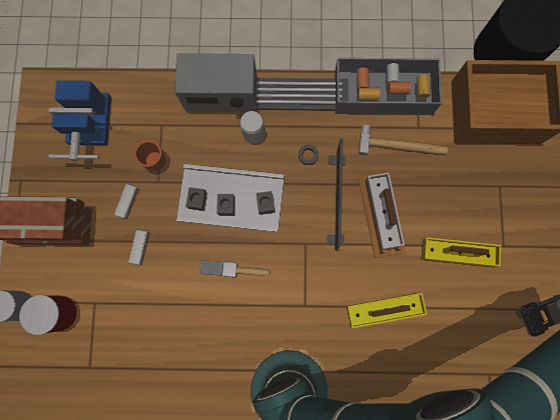

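View pics/a_wrist.png

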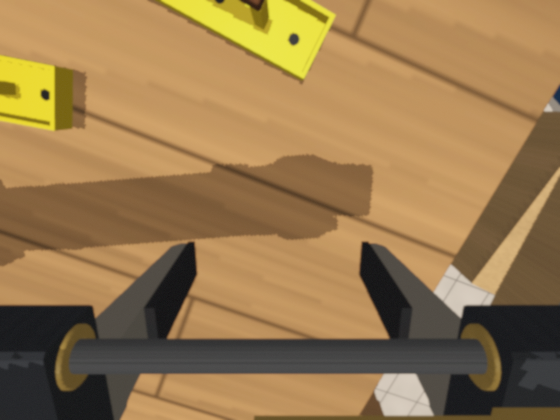

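The scene and top pictures show three candidates for the tundish. The grey steel trough on the wooden stand is at top-px (383,210). Two yellow look-alikes are at (460,250) and (387,310). I choose the steel one on the stand. The moulds are at about (197,199), (226,204) and (265,203), and the lip runs from (183,165) to (284,177).

```bash
cat > h.py <<'E'
from cell import robot, grip, kin, viewer
import numpy as np, cv2
from scipy.spatial.transform import Rotation as Ro
def w2p(X,ci):
    X=np.atleast_2d(X).astype(float); c=X@ci["R"].T+ci["t"]; p=c@ci["camera_matrix"].T; return p[:,:2]/p[:,2:]
def p2w(p,z,ci):
    p=np.atleast_2d(p).astype(float); r=np.c_[p,np.ones(len(p))]@np.linalg.inv(ci["camera_matrix"]).T
    d=r@ci["R"]; C=-ci["R"].T@ci["t"]; s=(z-C[2])/d[:,2]; return C+s[:,None]*d
def c2w(x,ci): return ci["R"].T@(np.array(x)-ci["t"])
def down(yaw):
    # tool x down, tool y (jaw) horizontal along world angle yaw
    x=np.array([0,0,-1.]); y=np.array([np.cos(yaw),np.sin(yaw),0]); z=np.cross(x,y)
    return Ro.from_matrix(np.c_[x,y,z]).as_rotvec()
def shot(n,f):
    ci=viewer.camera_info(n); im=viewer.read_camera(n); cv2.imwrite(f"pics/{f}.png",im[:,:,::-1]); return im,ci
E
python3 - <<'E'
from h import *
for cam in("top","scene"):
    viewer.read_camera(cam); ci=viewer.camera_info(cam)
    for n in("plate","mould_left","tundish","spout_a","stand","guard","collar"):
        for r in viewer.pinpoint(n,cam)[:5]: print(cam,n,round(r["confidence"],2),c2w(r["at"],ci).round(1))
im=viewer.read_camera("top"); 
cv2.imwrite("pics/crop_top1.png",cv2.resize(im[130:270,160:430,::-1],None,fx=2.9,fy=2.9,interpolation=2))
o=robot.observe();print(Ro.from_rotvec(o["tcp_rot"]).as_matrix().round(2),o["t"])
E
```

```text
top plate 0.77 [548.  179.7  -4.7]
top plate 0.23 [327.7 160.    1.3]
top mould_left 0.97 [535.3 275.5   5.6]
top mould_left 0.68 [ 419.8 -277.9   22. ]
top tundish 0.98 [ 501.1 -268.1   39.5]
top tundish 0.76 [ 390.  -487.4   18.8]
top tundish 0.71 [ 224.2 -270.4   22.9]
top tundish 0.29 [397.7 440.2  -3.3]
top spout_a 0.96 [ 243.  -347.7   -1.3]
top spout_a 0.95 [ 3.939e+02 -4.843e+02 -1.000e-01]
top spout_a 0.83 [ 397.  -403.7   -0.6]
top spout_a 0.81 [ 501.1 -265.7   19.2]
top spout_a 0.79 [ 380.2 -568.3    1.1]
top stand 0.61 [ 498.5 -263.5    0.5]
top guard 0.78 [ 548.1 -134.4    3.5]
top collar 0.47 [674.6 -44.9  -2.1]
top collar 0.28 [ 505.6 -266.9   23. ]
scene plate 0.92 [ 5.406e+02  1.765e+02 -2.000e-01]
scene mould_left 0.9 [531.6 277.9   5.7]
scene mould_left 0.69 [394.2 445.3  -1.1]
scene mould_left 0.45 [ 582.1 -251.9   25.8]
scene tundish 0.9 [ 225.1 -267.7   18.7]
scene tundish 0.82 [ 501.3 -264.5   45. ]
scene tundish 0.8 [ 393.2 -479.3   20.2]
scene spout_a 0.98 [ 583.8 -253.4   27.4]
scene spout_a 0.96 [ 212.1 -186.9   -4.4]
scene spout_a 0.92 [ 430.6 -278.2   22.3]
scene spout_a 0.9 [ 381.6 -561.5   -4.3]
scene spout_a 0.86 [ 3.923e+02 -4.817e+02 -1.000e-01]
scene stand 0.87 [ 495.  -266.4   -1.3]
scene guard 0.58 [ 546.6 -131.8   -1.4]
scene collar 0.89 [ 6.809e+02 -5.020e+01  2.000e-01]
scene collar 0.25 [ 496.4 -269.3   -2.5]
[[-0.    0.37 -0.93]
 [ 0.   -0.93 -0.37]
 [-1.   -0.    0.  ]] 1.0
```

View pics/crop_top1.png

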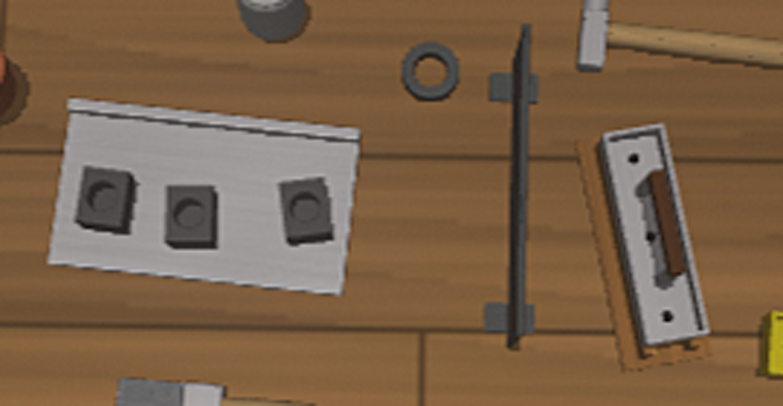

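The crop confirms the choice: the steel trough with the dark wooden bar sits on the stand. Next is a closer wrist view of the moulds.

```bash
python3 - <<'E'
from h import *
robot.movep([470,185,290],down(-np.pi/2-0.12))
o=robot.observe();print(o["t"],o["tcp_pos"],o["joints"].round(2) if hasattr(o["joints"],'round') else o["joints"])
im,ci=shot("wrist","b_wrist")
np.savez("b.npz",im=im,**ci)
for n in("plate","mould_left"):
    for r in viewer.pinpoint(n,"wrist")[:5]: print(n,round(r["confidence"],2),c2w(r["at"],ci).round(1))
E
```

```text
3.9 [470.39166912 184.29348417 289.87140713] [ 0.36  0.28 -0.94  1.82  0.24  1.17 -2.35]
plate 0.59 [541.8 177.8   1.9]
mould_left 0.83 [534.6 275.4   7. ]
mould_left 0.24 [390.7 438.7  -0.7]
mould_left 0.2 [333.4 161.3   4.1]
```

View pics/b_wrist.png

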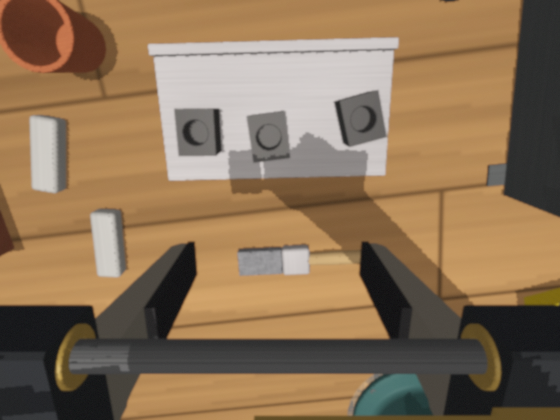

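```bash
python3 - <<'E'
import cv2,numpy as np
im=np.load("b.npz")["im"]
c=cv2.resize(im[30:190,145:405,::-1],None,fx=3,fy=3,interpolation=cv2.INTER_CUBIC)
cv2.imwrite("pics/b_crop.png",c)
E
```

```text
(no output)
```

View pics/b_crop.png

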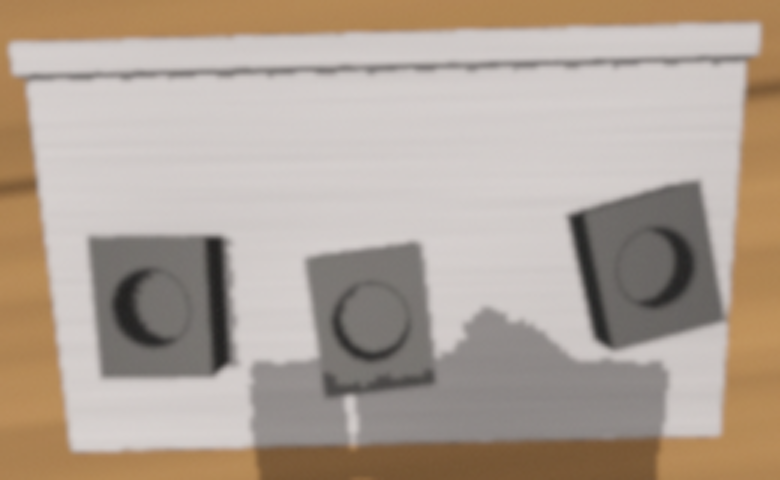

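```bash
cat >> h.py <<'E'
from scipy.optimize import least_squares
def fitrect(px,z,L,W,ci,g):
    # px order: (+x,+y),(+x,-y),(-x,-y),(-x,+y) ; L along x, W along y
    loc=np.array([[L,W],[L,-W],[-L,-W],[-L,W]])/2
    f=lambda q:(w2p(np.c_[loc@Ro.from_euler('z',q[2]).as_matrix()[:2,:2].T+q[:2],np.full(4,z)],ci)-px).ravel()
    r=least_squares(f,g); return r.x,np.abs(r.fun).max()
E
python3 - <<'E'
from h import *
d=np.load("b.npz");ci={k:d[k] for k in("camera_matrix","R","t")}
S=lambda a:(np.array(a,float)+.5)/3-.5+[145,30]
for n,a in dict(left=[(88,236),(206,236),(212,377),(102,377)],mid=[(305,258),(419,242),(435,371),(323,384)],right=[(570,213),(699,180),(723,320),(611,350)]).items():
    q,e=fitrect(S(a),53,56,46,ci,[540,200,-.1]); print(n,q.round(3),e)
l=p2w(S([(9,42),(760,22),(760,58),(11,75)]),23,ci); b=p2w(S([(721,436),(70,451)]),8,ci); print(l.round(1),b.round(1))
# plate fit: 
loc=np.array([[85,150,23],[85,-150,23],[73,-150,23],[73,150,23],[-85,-150,8],[-85,150,8]],float)
px=S([(9,42),(760,22),(760,58),(11,75),(721,436),(70,451)])
def f(q):
    P=loc.copy();P[:,:2]=loc[:,:2]@Ro.from_euler('z',q[2]).as_matrix()[:2,:2].T+q[:2]; return (w2p(P,ci)-px).ravel()
r=least_squares(f,[545,178,-.12]);print("plate",r.x.round(3),r.fun.round(2))
E
```

```text
left [ 5.32608e+02  2.75869e+02 -1.20000e-01] 0.4557067640244554
mid [5.19216e+02 1.89460e+02 6.00000e-03] 2.569611888792167
right [5.24512e+02 7.70460e+01 1.65000e-01] 2.573932631057289
[[640.4 320.2  23. ]
 [611.7  22.4  23. ]
 [598.6  22.6  23. ]
 [628.5 322.2  23. ]] [[442.1  37.8   8. ]
 [471.2 337.3   8. ]]
plate [ 5.41215e+02  1.79448e+02 -9.70000e-02] [-0.22  0.09  0.39  0.38 -0.42 -0.61  0.47 -0.01 -0.46  0.09  0.21 -0.01]
```

```bash
python3 - <<'E'
from h import *
d=np.load("b.npz");ci={k:d[k] for k in("camera_matrix","R","t")}
S=lambda a:(np.array(a,float)+.5)/3-.5+[145,30]
R=Ro.from_euler('z',-.097).as_matrix()[:2,:2]; p0=np.array([541.2,179.4])
for n,a in dict(left=[(88,236),(206,236),(212,377),(102,377)],mid=[(305,258),(419,242),(436,383),(325,397)],right=[(585,210),(699,180),(723,320),(613,349)]).items():
    q,e=fitrect(S(a),53,56,46,ci,[540,200,-.1]); print(n,q.round(3),e, "plate:",((q[:2]-p0)@R).round(1),round(q[2]+.097,3))
E
```

```text
left [ 5.32608e+02  2.75869e+02 -1.20000e-01] 0.4557067640244554 plate: [-17.9  95.2] -0.023
mid [5.16843e+02 1.89468e+02 7.00000e-03] 0.3539116862787637 plate: [-25.2   7.7] 0.104
right [5.24661e+02 7.53650e+01 1.38000e-01] 0.6369111654648378 plate: [  -6.4 -105.1] 0.235
```

```bash
cat >> h.py <<'E'
PY=-.097; P0=np.array([541.2,179.4]); RP=Ro.from_euler('z',PY).as_matrix()[:2,:2]
def pl(x,y,z): return list(P0+RP@np.array([x,y]))+[z]
def place(q,ty,zt=16):
    J=lambda yaw: down(yaw-np.pi/2)
    robot.movep([q[0],q[1],95],J(q[2]))
    robot.servo_line([q[0],q[1],zt],feed=120)
    g=grip(0.0,15); o=robot.observe(); print("width",o["grip_width"]*92, o["t"])
    f0=np.array(o["contact_force"])
    x=36
    robot.servo_line(pl(x,ty,zt),feed=70,rotation=J(PY))
    o=robot.observe(); f0=np.array(o["contact_force"]); print("pos",(RP.T@(np.array(o["tcp_pos"])[:2]-P0)).round(1),f0.round(1))
    while x<50:
        x+=1; robot.servo_line(pl(x,ty,zt),feed=25)
        o=robot.observe(); f=np.array(o["contact_force"])-f0; fx=RP.T@f[:2]
        print(x,(RP.T@(np.array(o["tcp_pos"])[:2]-P0)).round(1),fx.round(1),round(o["t"],2))
        if fx[0]<-6: break
    grip(0.64)
    robot.servo_line(pl(x,ty,95),feed=200)
E
python3 - <<'E'
from h import *
for q in ([532.6,275.9,-.12],[516.8,189.5,.007],[524.7,75.4,.138]):
  for s in(-1,1):
    for z in(16,95):
      j=kin.ik([q[0],q[1],z],down(q[2]+s*np.pi/2)); print(s,z,None if j is None else np.round(j,2))
grip(0.75)
place([516.8,189.5,.007],0)
im,ci=shot("wrist","c_wrist"); print(robot.observe()["t"])
E
```

```text
-1 16 [-0.01  0.79 -0.72  1.81  0.7   0.81 -2.78]
-1 95 [ 0.04  0.69 -0.79  1.78  0.6   0.93 -2.7 ]
1 16 [ 0.28  1.17 -1.29  1.79  1.22  1.23  0.06]
1 95 [ 0.31  1.09 -1.38  1.77  1.12  1.32  0.1 ]
-1 16 [ 0.12  0.72 -0.69  1.93  0.68  0.74 -2.54]
-1 95 [ 0.19  0.61 -0.79  1.9   0.56  0.87 -2.45]
1 16 [ 0.47  1.18 -1.34  1.91  1.26  1.24  0.23]
1 95 [ 0.48  0.97 -1.33  1.89  1.04  1.2   0.35]
-1 16 [ 0.31  0.68 -0.66  1.98  0.65  0.7  -2.19]
-1 95 [ 0.4   0.57 -0.77  1.95  0.54  0.83 -2.1 ]
1 16 [ 0.7   1.16 -1.34  1.96  1.26  1.22  0.55]
1 95 [ 0.71  0.94 -1.33  1.94  1.02  1.17  0.68]
width 45.89036024237918 6.6583
pos [34.5  1.4] [-4.6  2.2  7.9]
37 [34.7  1.3] [-1.8 -1.9] 7.94
38 [35.4  1.3] [-3.4 -1.8] 8.19
39 [36.4  1.3] [-3.  -1.4] 8.44
40 [37.4  1.3] [-2.1 -0.8] 8.69
41 [38.4  1.3] [-3.1 -1.2] 8.94
42 [39.4  1.3] [-3.2 -1.7] 9.19
43 [40.4  1.3] [-1.9 -1.1] 9.44
44 [41.4  1.3] [-2.3 -2.1] 9.69
45 [42.3  1.3] [-3.  -1.7] 9.94
46 [43.4  1.3] [-2.8 -1.5] 10.19
47 [44.4  1.3] [-3.8 -1.8] 10.44
48 [45.4  1.3] [-2.6 -1.9] 10.69
49 [45.8  1.3] [-3.9 -1.6] 10.94
50 [45.9  1.3] [-7.6 -1.8] 11.19
12.175
```

View pics/c_wrist.png

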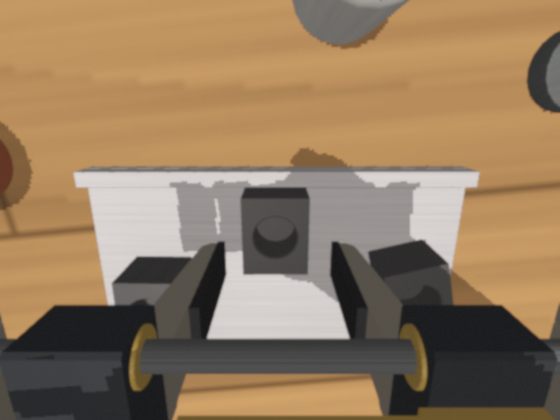

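The picture shows the mid mould square against the lip, at about px (275,230). Contact came at plate x 45.9, which agrees with the expected 45. The left and right moulds come next.

```bash
sed -i 's/x=36$/x=42/; s/while x<50/while x<53/; s/feed=25)/feed=40)/' h.py; python3 - <<'E'
from h import *
place([532.6,275.9,-.12],80.5)
place([524.7,75.4,.138],-79.5)
robot.servo_line(pl(-70,0,290),feed=250)
im,ci=shot("wrist","d_wrist"); np.savez("d.npz",im=im,**ci); print(robot.observe()["t"])
c=cv2.resize(im[30:190,145:405,::-1],None,fx=3,fy=3,interpolation=cv2.INTER_CUBIC); cv2.imwrite("pics/d_crop.png",c)
E
```

```text
width 45.86185899695611 13.8667
pos [40.7 82.2] [-4.6  2.3  7.4]
43 [40.8 82.2] [-1.3 -1.1] 15.15
44 [41.3 82.2] [-2.4 -1.6] 15.4
45 [42.2 82.2] [-2.6 -2.1] 15.65
46 [43.1 82.2] [-3.3 -3.1] 15.9
47 [44.2 82.2] [-2.3 -2. ] 16.15
48 [45.2 82.2] [-2.8 -1.4] 16.4
49 [45.9 82.3] [-4.4 -2.5] 16.65
50 [45.9 82.3] [-6.  -2.8] 16.9
51 [46.  82.3] [-8.2 -3.6] 17.15
width 45.636577103309165 20.0333
pos [ 40.6 -80.3] [-4.6 -2.1  7.4]
43 [ 41.1 -80.2] [-1.5  0.6] 21.22
44 [ 42. -80.] [-1.5  1. ] 21.47
45 [ 43.  -79.8] [-2.7  1.8] 21.72
46 [ 43.9 -79.7] [-2.2  2.2] 21.97
47 [ 44.8 -79.5] [-2.9  1.6] 22.22
48 [ 45.8 -79.4] [-3.1  1.9] 22.47
49 [ 46.9 -79.3] [-1.9  2.8] 22.72
50 [ 47.1 -79.3] [-3.1  3. ] 22.97
51 [ 47.1 -79.3] [-6.9  1.1] 23.22
25.325
```

View pics/d_crop.png

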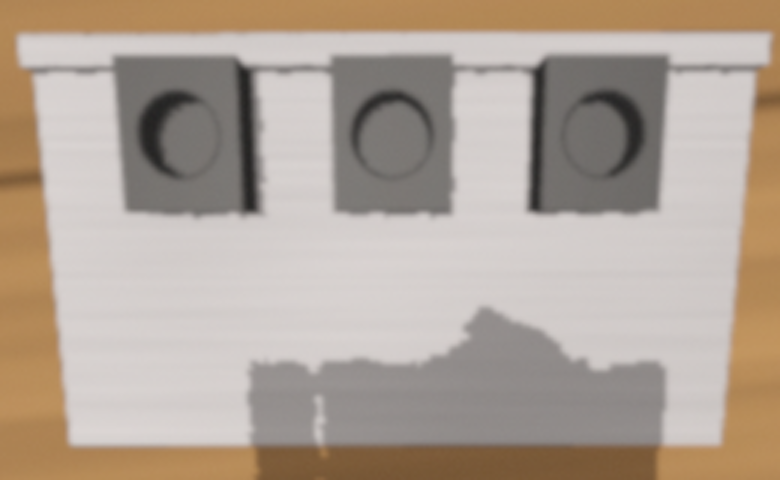

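```bash
python3 - <<'E'
from h import *
d=np.load("d.npz");ci={k:d[k] for k in("camera_matrix","R","t")}
S=lambda a:(np.array(a,float)+.5)/3-.5+[145,30]
for n,a in dict(left=[(114,57),(238,56),(240,212),(126,211)],mid=[(333,56),(453,54),(452,214),(335,213)],right=[(546,57),(669,56),(659,211),(541,213)]).items():
    q,e=fitrect(S(a),53,56,46,ci,[540,200,-.1]); print(n,q.round(3),round(e,2), "plate:",((q[:2]-P0)@RP).round(1),round(q[2]+.097,3))
loc=np.array([[85,150,23],[85,-150,23],[-85,-150,8],[-85,150,8]],float)
px=S([(17,34),(771,33),(721,445),(69,445)])
def f(q):
    P=loc.copy();P[:,:2]=loc[:,:2]@Ro.from_euler('z',q[2]).as_matrix()[:2,:2].T+q[:2]; return (w2p(P,ci)-px).ravel()
r=least_squares(f,[545,178,-.12]);print("plate",r.x.round(3),r.fun.round(2))
# top & scene
for cam in("top","scene"):
    im,c=shot(cam,"d_"+cam); np.savez(f"d_{cam}.npz",im=im,**c)
im=np.load("d_top.npz")["im"]; cv2.imwrite("pics/d_topc.png",cv2.resize(im[160:270,350:420,::-1],None,fx=5,fy=5,interpolation=2))
im=np.load("d_scene.npz")["im"]; cv2.imwrite("pics/d_scenec.png",cv2.resize(im[180:280,160:240,::-1],None,fx=5,fy=5,interpolation=2))
E
```

```text
left [ 5.93653e+02  2.56247e+02 -1.06000e-01] 0.96 plate: [44.8 81.6] -0.009
mid [ 5.85705e+02  1.75450e+02 -9.40000e-02] 0.65 plate: [44.7  0.4] 0.003
right [ 5.77921e+02  9.58500e+01 -8.70000e-02] 0.54 plate: [ 44.6 -79.6] 0.01
plate [ 5.41279e+02  1.79483e+02 -9.70000e-02] [-0.27 -0.12  0.27  0.02 -0.24 -0.02  0.23  0.18]
```

View pics/d_topc.png

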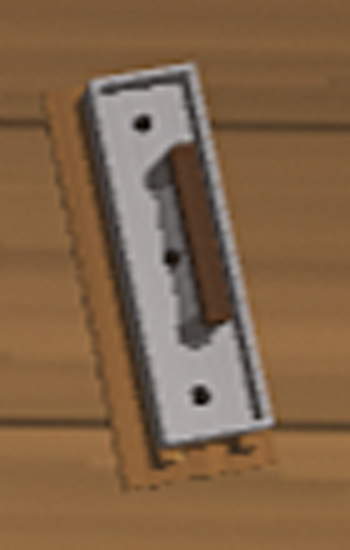

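View pics/d_scenec.png

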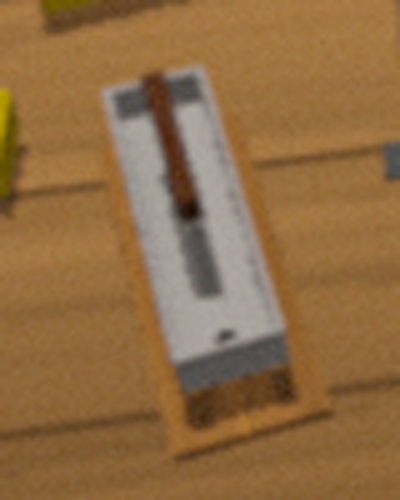

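Moulds are fitted at plate x 44.7, y +81.6/+0.4/−79.6, all square within 0.01 rad. Now the tundish view. Checking IK for both half-turns at pick and place first.

```bash
python3 - <<'E'
from h import *
tp=lambda z:[501,-267,z]
for s in(0,np.pi):
  for p,y in ((tp(106),.16-np.pi/2),(tp(300),.16-np.pi/2),(pl(45,1,144),PY),(pl(45,1,260),PY)):
    j=kin.ik(p,down(y+s)); print(round(s),None if j is None else np.round(j,2))
robot.movep([480,-262,300],down(.16-np.pi/2))
o=robot.observe();print(o["t"],np.round(o["joints"],2),o["contact_force"])
im,ci=shot("wrist","e_wrist"); np.savez("e.npz",im=im,**ci)
for n in("tundish","spout_a","stand"):
    for r in viewer.pinpoint(n,"wrist")[:4]: print(n,round(r["confidence"],2),c2w(r["at"],ci).round(1))
E
```

```text
0 [ 1.02  0.61 -0.78  1.85  0.54  0.9  -1.43]
0 [ 1.09  0.38 -0.84  1.67  0.3   1.23 -1.23]
0 [ 0.39  0.78 -1.09  1.71  0.76  1.13 -1.03]
0 [ 0.43  0.67 -1.18  1.6   0.63  1.31 -0.94]
3 [ 1.3   0.97 -1.33  1.84  1.02  1.22  1.37]
3 [ 1.34  0.61 -1.31  1.66  0.6   1.35  1.66]
3 [-1.18  0.92  1.34  1.81 -0.96  1.24 -2.79]
3 [ 0.48  0.76 -1.32  1.6   0.75  1.38  2.12]
27.0667 [ 1.11  0.33 -0.84  1.72  0.26  1.21 -1.2 ] [1.18839978 0.39907895 1.1274127 ]
tundish 0.76 [ 220.6 -268.6   20. ]
tundish 0.71 [ 497.1 -267.1   46.1]
tundish 0.71 [ 384.9 -485.6   18.9]
spout_a 0.96 [ 2.366e+02 -3.444e+02  3.000e-01]
spout_a 0.91 [ 383.7 -564.9    2.4]
spout_a 0.82 [ 578.4 -255.5   24. ]
spout_a 0.73 [ 206.6 -194.5    0.9]
```

View pics/e_wrist.png

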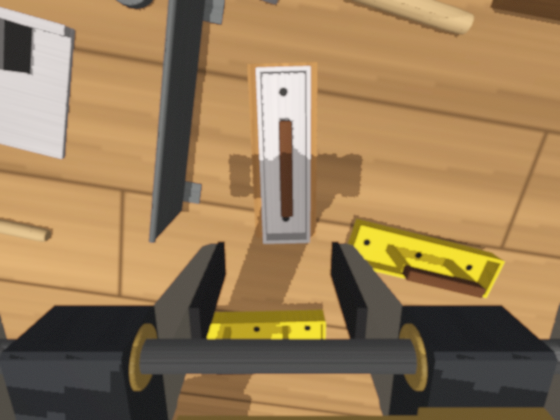

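```bash
python3 - <<'E'
import cv2,numpy as np
im=np.load("e.npz")["im"]
c=cv2.resize(im[55:255,240:330,::-1],None,fx=4,fy=4,interpolation=cv2.INTER_CUBIC)
cv2.imwrite("pics/e_crop.png",c[:600])
cv2.imwrite("pics/e_crop2.png",c[300:])
E
```

```text
(no output)
```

View pics/e_crop.png

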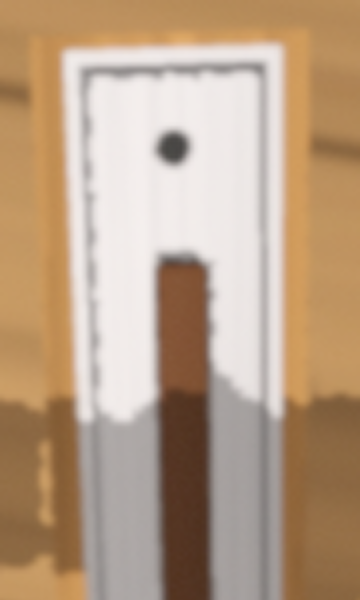

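View pics/e_crop2.png

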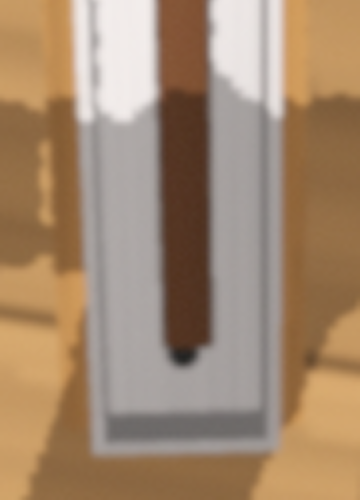

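```bash
python3 - <<'E'
from h import *
d=np.load("e.npz");ci={k:d[k] for k in("camera_matrix","R","t")}
S=lambda a:(np.array(a,float)+.5)/4-.5+[240,55]
print(fitrect(S([(62,50),(284,44),(278,750),(95,753)]),75,210,60,ci,[500,-267,.16]))
print(fitrect(S([(158,263),(206,263),(212,645),(167,648)]),135,100,14,ci,[500,-267,.16]))
g=p2w(S([]) if 0 else [[165,0],[150,240],[203,0],[186,208]],124,ci);print(g.round(0))
print(-ci["R"].T@ci["t"])
E
```

```text
(array([ 4.99738718e+02, -2.66255368e+02,  1.88082436e-01]), np.float64(0.5934881423272884))
(array([ 4.99981093e+02, -2.66515860e+02,  1.89833277e-01]), np.float64(1.1642797586077336))
[[ 636. -131.  124.]
 [ 395. -130.  124.]
 [ 642. -165.  124.]
 [ 439. -166.  124.]]
[ 561.62665811 -247.90460333  470.77856159]
```

```bash
python3 - <<'E'
from h import *
r=down(.189-np.pi/2)
robot.movep([499.9,-266.4,170],r)
robot.servo_line([499.9,-266.4,106],feed=100)
o=robot.observe();print(o["tcp_pos"],o["contact_force"])
grip(0.0,45)
o=robot.observe();print("w",o["grip_width"]*92,o["tcp_pos"],np.round(o["contact_force"],1),o["t"])
robot.servo_line([499.9,-266.4,125],feed=40)
o=robot.observe();print("w",o["grip_width"]*92,o["tcp_pos"],np.round(o["contact_force"],1),np.round(o["wrist_torque"],2),o["t"])
shot("scene","f_scene"); shot("wrist","f_wrist")
E
```

```text
[ 500.39956015 -266.43479902  106.49279992] [ 0.76356119 -0.87214353  0.80652123]
w 13.55328171478866 [ 499.81944951 -265.98640807  105.93119024] [-1.1  1.4  0.8] 29.3917
w 13.332307998503165 [ 499.7305967  -266.45913895  125.00296185] [ 0.5 -0.4 -7.5] [0.06 0.02 0.01] 30.0167
```

View pics/f_scene.png

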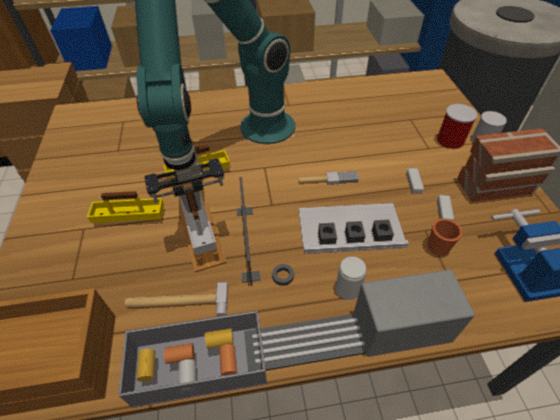

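View pics/f_wrist.png

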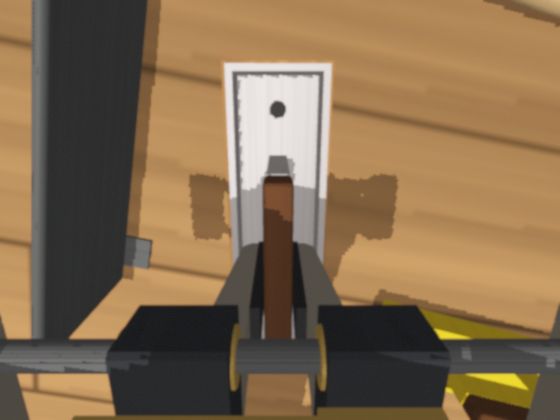

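Both pictures show the tundish hanging level in the jaws, bar centred at wrist px (278,230) and clear of the stand. Grip width is 13.3 mm and the load is 7.5 N. Next is the lift and the carry over the guard.

```bash
python3 - <<'E'
from h import *
robot.servo_line([499.9,-266.4,265],feed=150)
robot.servo_line([545,-130,265],feed=110,rotation=down(-.85))
robot.hold(0.1)
print(robot.observe()["t"])
robot.servo_line(pl(45,.9,262),feed=130,rotation=down(PY))
robot.servo_line(pl(45,.9,180),feed=100)
robot.hold(0.3)
o=robot.observe();print("w",o["grip_width"]*92,o["tcp_pos"],(RP.T@(np.array(o["tcp_pos"])[:2]-P0)),np.round(o["contact_force"],1),np.round(o["wrist_torque"],2),o["t"])
print(Ro.from_rotvec(o["tcp_rot"]).as_matrix().round(3))
for c in("scene","wrist","top"):
    im,ci=shot(c,"g_"+c); np.savez(f"g_{c}.npz",im=im,**ci)
    for n in("tundish","spout_a"):
        for r in viewer.pinpoint(n,c)[:5]:
            p=c2w(r["at"],ci)
            if p[2]>60 and p[1]>-50:print(c,n,round(r["confidence"],2),p.round(1),(RP.T@(p[:2]-P0)).round(1))
im=np.load("g_scene.npz")["im"]; cv2.imwrite("pics/g_sc.png",cv2.resize(im[120:280,270:430,::-1],None,fx=3.7,fy=3.7,interpolation=2))
E
```

```text
32.7583
w 13.437502679802131 [586.27896032 175.93269245 180.42313168] [45.20285424  0.91479693] [ 0.   0.8 -7.1] [-0.03 -0.06 -0.05] 36.55
[[ 0.001  0.995 -0.097]
 [ 0.    -0.097 -0.995]
 [-1.     0.001 -0.   ]]
scene tundish 0.55 [588.8 176.6 119.8] [47.6  1.9]
scene spout_a 0.96 [597.5 252.7  98.5] [48.9 78.4]
scene spout_a 0.62 [584.1 101.1  96.3] [ 50.3 -73.7]
wrist tundish 0.63 [583.4 178.2 119.4] [42.1  2.9]
wrist tundish 0.31 [578.2  93.   98.6] [ 45.2 -82.4]
wrist spout_a 0.76 [594.4 252.8  98.3] [45.8 78.2]
wrist spout_a 0.59 [579.1  95.9 100.3] [ 45.8 -79.5]
top tundish 0.97 [584.7 170.2 115.4] [44.2 -4.9]
top spout_a 0.66 [590.  175.4  95.5] [49.   0.7]
top spout_a 0.64 [590.8 253.3  97.2] [42.2 78.3]
```

View pics/g_sc.png

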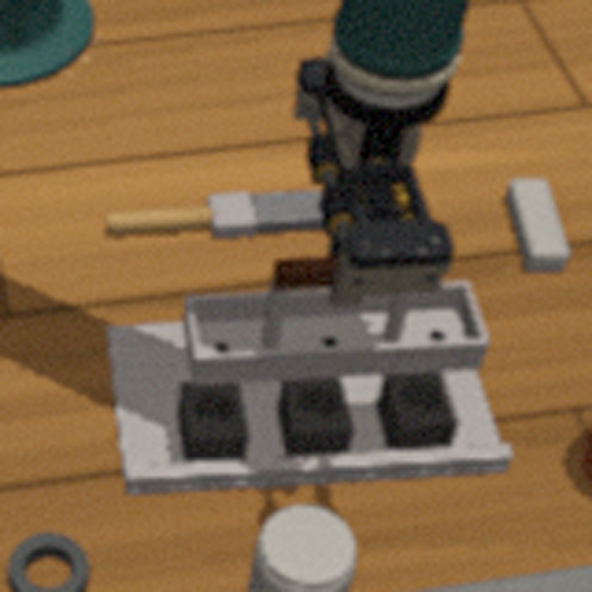

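View pics/g_wrist.png

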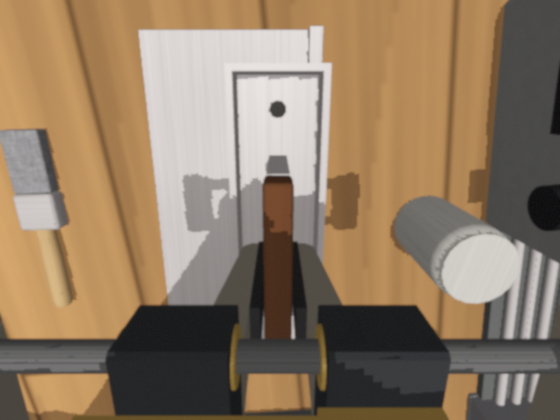

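```bash
python3 - <<'E'
from h import *
d=np.load("g_wrist.npz");ci={k:d[k] for k in("camera_matrix","R","t")}
for zz in (149.4,):
    p=p2w([[225,65],[330.5,65]],zz,ci); print((RP.T@(p[:,:2]-P0).T).T.round(1), "mid",((RP.T@(p[:,:2]-P0).T).T.mean(0)).round(1))
p=p2w([[278,109]],149.4-30+0,ci); print("hole",(RP.T@(p[0,:2]-P0)).round(1))
cv2.imwrite("pics/g_wc.png",cv2.resize(d["im"][50:130,210:350,::-1],None,fx=5,fy=5,interpolation=2))
E
```

```text
[[ 15.6 104. ]
 [ 74.8 104.1]] mid [ 45.2 104.1]
hole [45.4 80.1]
```

View pics/g_wc.png

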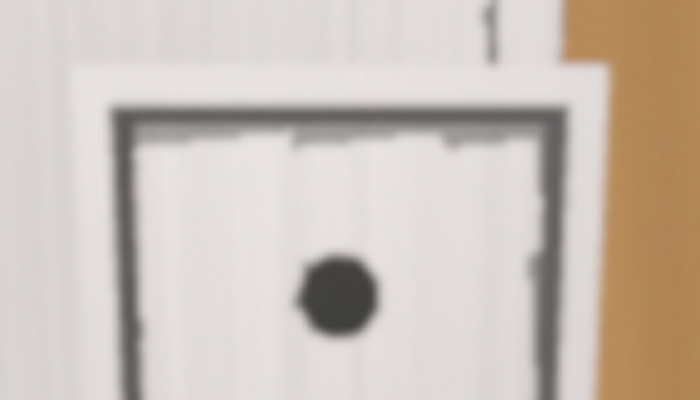

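```bash
python3 - <<'E'
from h import *
robot.servo_line(pl(45,2.0,160),feed=50)
robot.servo_line(pl(45,2.0,144.5),feed=25)
robot.hold(0.5)
o=robot.observe();print("w",o["grip_width"]*92,o["tcp_pos"],(RP.T@(np.array(o["tcp_pos"])[:2]-P0)),np.round(o["contact_force"],1),np.round(o["wrist_torque"],2),o["t"])
for c in("scene","wrist","top"):
    im,ci=shot(c,"i_"+c); np.savez(f"i_{c}.npz",im=im,**ci)
    for n in("tundish","spout_a","mould_left"):
        for r in viewer.pinpoint(n,c)[:5]:
            p=c2w(r["at"],ci)
            if p[0]>500 and p[1]>-50:print(c,n,round(r["confidence"],2),p.round(1),(RP.T@(p[:2]-P0)).round(1))
im=np.load("i_scene.npz")["im"]; cv2.imwrite("pics/i_sc.png",cv2.resize(im[170:260,290:420,::-1],None,fx=6,fy=6,interpolation=2))
E
```

```text
w 13.416735872360583 [586.19826278 177.02733173 144.53577794] [45.01652247  1.99647512] [ 0.5 -0.  -7.2] [-0.03 -0.11 -0.02] 38.8167
scene tundish 0.85 [586.7 180.9  82.3] [45.1  5.9]
scene tundish 0.21 [577.3  99.3   5.2] [ 43.7 -76.2]
scene spout_a 0.85 [583.7 102.4  60.9] [ 49.7 -72.5]
scene mould_left 0.61 [596.7 258.8   5.5] [47.6 84.4]
wrist tundish 0.77 [582. 178.  82.] [40.7  2.5]
wrist tundish 0.59 [5.443e+02 1.781e+02 4.000e-01] [ 3.2 -1. ]
wrist spout_a 0.73 [578.3  96.2  64.9] [ 45.  -79.2]
wrist spout_a 0.63 [595.3 255.   61.7] [46.5 80.5]
top tundish 0.97 [586.1 173.9  82.8] [45.3 -1.1]
top spout_a 0.9 [590.3 256.3  63.2] [41.4 81.3]
top mould_left 0.51 [594.8 257.8   6.8] [45.8 83.2]
top mould_left 0.29 [572.7  98.6  59.5] [ 39.2 -77.4]
```

View pics/i_sc.png

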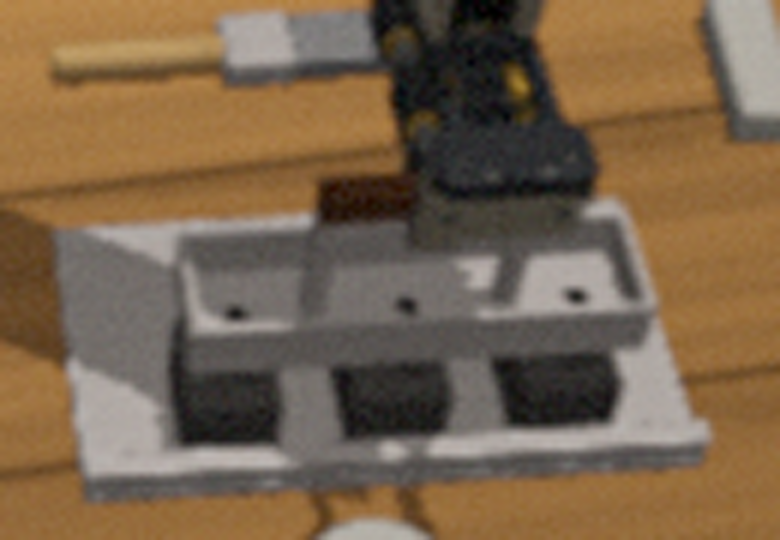

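View pics/i_top.png

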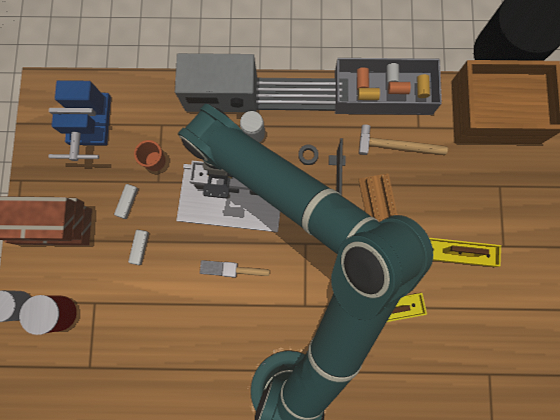

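```bash
python3 - <<'E'
from h import *
d=np.load("i_scene.npz");ci={k:d[k] for k in("camera_matrix","R","t")}
im=cv2.resize(d["im"][170:260,290:420,::-1],None,fx=6,fy=6,interpolation=2)
def dot(P,c):
    for u in w2p(P,ci): cv2.circle(im,tuple(int(v) for v in ((u-[290,170]+.5)*6-.5)),3,c,-1)
dot([pl(45,.9+k,86) for k in(-80,0,80)],(0,0,255))   # holes expected at mould centres
dot([pl(45+a,.9+b,113) for a in(-30,30) for b in(-105,105)],(0,255,0))
dot([pl(73,k+s,53) for k in(-79.5,.9,82) for s in(-23,23)],(255,0,0))
cv2.imwrite("pics/i_ov.png",im)
E
```

View pics/i_ov.png

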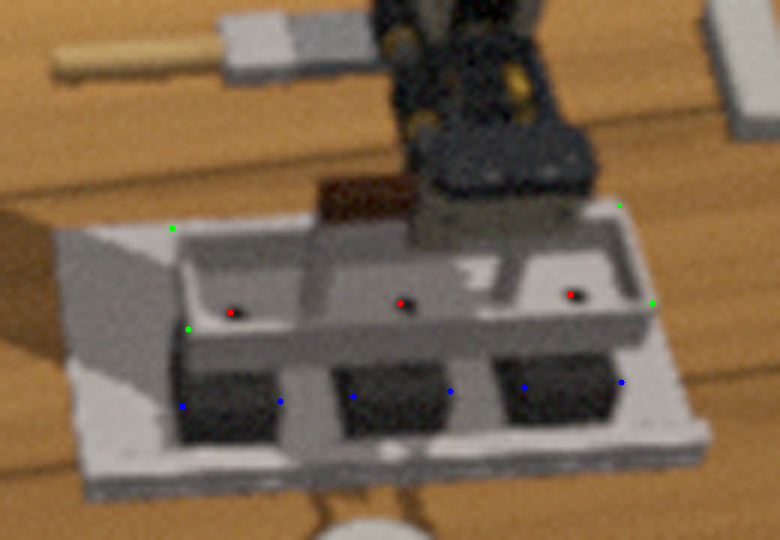

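```bash
python3 - <<'E'
from h import *
o=robot.observe();print(o["tcp_pos"],np.round(o["contact_force"],1),o["t"])
robot.job_done()
E
```

```text
[586.18287606 177.02553218 144.50342612] [ 0.1 -0.8 -7.5] 39.4167
the job is handed in; nothing more can be done
```

I set the three moulds in a row against the lip, carried the steel tundish over the guard, and handed in at 39.4 s, still holding it over the moulds. The system gives no verdict, so the numbers below are my own last checks.

- **Moulds:** a wrist-camera fit put all three at about 44.7 mm in plate x, where 45 mm is square against the lip. Along the row they were at y +81.6, +0.4 and −79.6 mm, and square within 0.01 rad. The gripper positions at release gave spacings of 81.0 and 80.6 mm, in agreement with the fit.
- **Carry over the guard:** by the commanded path the spout tips were about 184 mm above the bench there, against the guard's 124 mm. The hand load before and after the crossing was the tundish's weight only; I took no readings on the way over.
- **Final hold:** the spout tips read 61–65 mm above the bench, about 10 mm above the mould tops. The hand force was still only the weight (7.5 N), with little moment, so there was no sign of contact. The tool was vertical within 0.001 rad just before the last descent.
- **Disagreements:** most of the network's single-point readings scattered by several millimetres sideways, up to about 7 mm. My wrist-camera rim and hole fits differed by about 1.5 mm along y, and I corrected the position by 1.1 mm for that. In the scene-camera overlay the rim corners matched, and the trough holes sat about 3 mm to the +y side. All of these were within the 9 mm allowed.

The last scene and top pictures showed nothing else on the bench disturbed, but I did not measure those objects' positions.

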